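# Calibration weights back in their block

## Task

After the balance check the calibration weights were left in disorder: the two small ones stand in wells that are too big for them and the two big ones were left out on the counter. Put all four away in the wooden block in order of size, each standing upright on the floor of the well bored for it, the smallest weight in the smallest well up to the largest in the largest. Set the weights down, do not drop them or tip them over, and leave the jar and the timer where they are.

Things in the scene. Friction and masses are not known exactly. Their poses are not given: they have to be found in the camera images.
- weight_50: The smallest of four bright steel calibration weights, 50 g: an upright cylinder 18 mm in diameter and 22 mm high, on it a narrower neck and a round grip knob 12 mm in diameter whose straight side is the top 9 mm; 35 mm tall in all. Origin: centre of its underside; z is up along its axis. At the start it stands upright in one of the two largest wells of the block, which is not its own.
- weight_100: The second smallest of four bright steel calibration weights, 100 g: an upright cylinder 22 mm in diameter and 29 mm high, on it a narrower neck and a round grip knob 14 mm in diameter whose straight side is the top 11 mm; 45 mm tall in all. Origin: centre of its underside; z is up along its axis. At the start it stands upright in one of the two largest wells of the block, which is not its own.
- weight_200: The second largest of four bright steel calibration weights, 200 g: an upright cylinder 28 mm in diameter and 37 mm high, on it a narrower neck and a round grip knob 17 mm in diameter whose straight side is the top 13 mm; 56 mm tall in all. Origin: centre of its underside; z is up along its axis. At the start it stands upright on the counter.
- weight_500: The largest of four bright steel calibration weights, 500 g: an upright cylinder 38 mm in diameter and 50 mm high, on it a narrower neck and a round grip knob 23 mm in diameter whose straight side is the top 17 mm; 75 mm tall in all. Origin: centre of its underside; z is up along its axis. At the start it stands upright on the counter.
- well_50: The smallest of the four round wells in the wooden block, for the 50 g weight: 22 mm in diameter, 12 mm deep, mouth countersunk to 30 mm. Origin: centre of its grey felt floor, 8 mm above the counter, where the weight's underside comes to rest; z up. The block is of light wood, fixed, 252 x 86 x 20 mm (its top 20 mm above the counter), and may be turned any way.
- well_100: The second smallest of the four round wells in the wooden block, for the 100 g weight: 26 mm in diameter, 12 mm deep, mouth countersunk to 34 mm. Origin: centre of its grey felt floor, 8 mm above the counter, where the weight's underside comes to rest; z up. The wells lie in one row in order of size, centres 49, 57 and 67 mm apart from small to large.
- well_200: The second largest of the four round wells in the wooden block, for the 200 g weight: 32 mm in diameter, 12 mm deep, mouth countersunk to 40 mm. Origin: centre of its grey felt floor, 8 mm above the counter, where the weight's underside comes to rest; z up. Each well's y axis points along the row from the smallest to the largest well, its x axis across it.
- well_500: The largest of the four round wells in the wooden block, for the 500 g weight: 42 mm in diameter, 12 mm deep, mouth countersunk to 50 mm. Origin: centre of its grey felt floor, 8 mm above the counter, where the weight's underside comes to rest; z up.
- specimen_jar: Bystander: white specimen jar with an orange-yellow screw cap, 61 mm in diameter, 62 mm tall, standing loose behind the work. Origin: centre of its underside.
- lab_timer: Bystander: small white lab timer with a few buttons, 60 x 64 x 18 mm, lying loose on the counter near the robot. Origin: centre of its underside.
Things that resemble listed ones, but are neither listed nor needed, are in the scene too. What is shaped like the weight_500 but orange or pink is not meant. What is shaped like the weight_100 but pink is not meant.

How it is judged:
By the outcome, as a careful person would: the job done as asked, in the order asked, and still so for the second after the job is handed in, with the robot touching nothing.
It also fails if it takes over 93 s, if anything falls off the work surface, if the arm or the gripper's body presses on something with over 40 N, if the wrist force passes 120 N, or if a joint passes its speed limit or range.

## Robot

A 6-joint arm with a two-finger parallel gripper is mounted at the origin on a cart in front of the work surface, level with it; the furniture and walls round the work are solid. World frame = base frame: x ahead of the robot, y to its left, z up, the work surface at z = 0. Lengths are in m, angles in rad, forces in N, time in s.
With the tool pointing down it reaches from about 0.375 to 0.975 m from the base axis. Payload 3.8 kg.
Tool frame: the origin (TCP) lies at the very end of the fingers, on their centre line; the grasp point (between the pads) lies 19 mm behind it; z points along the fingers, y is the line along which they close (so a half turn about z gives the same grasp; the last joint's range is limited). The gripper opens to 88 mm and grips with 3 to 60 N. Pads are 18 mm wide; open, the fingers measure 123 mm over their backs; the gripper's body (75 mm by 187 mm) begins 45 mm behind the grasp point.
Start: joints at [-1.208, 0.264, 1.604, -0, 1.274, -0.037], TCP at [0.263, -0.622, 0.239] pointing down, gripper open.
Joint ranges: [-2.63, 2.63], [-0.94, 2.18], [0.31, 2.57], [-1.31, 4.45], [0, 2.66], [-2.55, 2.55]. Speed limits (rad/s): [2.57, 2.57, 3.14, 3.14, 3.14, 3.14].

## Interface

Orientations are given as a unit quaternion [x, y, z, w].
In Python, from cell import env, eyes gives the robot as it stands.
- The arm moves only by the tool step_arm, never from a script. Its arguments are lists of equal length, an entry for each row: "slide": the shift along the tool's x, y, z in m, a list of three; "turn": the turn about the tool's z in rad. In form: {"slide": [[dx, dy, dz], ...], "turn": [turn, ...]}. A call has 1 to 5 rows; each row is the pose to reach, as a shift and turn from the pose commanded when the call began, along the tool's axes at that moment; what a row does not reach only later rows make up. A row lasts 1/10 s, in which the tool goes at most 50 mm and 8.59 degrees, less where a joint would pass 70% of its speed; a pose out of reach is approached as far as the arm can. A call with a gripper value outside its range is refused whole. "grip" is the finger opening in m, from 0 to 0.0881, set as the call begins (left out, the last holds). The fingers move at their own pace and stop on an object; "force" is the grip in N (left out, the last holds). Time passes only in rows, so rows that repeat a pose let the fingers close. It gives the time, the measured TCP pose, the force, the opening and the grip force at its end, in the units of the state.
- env.get_obs(): the state, without advancing time (a new reading comes with each control period).
- eyes.read_camera(name): name is "side" or "top"; returns a dict with "frame" (400x640x3 uint8, red, green, blue), "camera_matrix" (3x3 intrinsics, pixels), "xyz" and "attitude" of the camera in the world. Camera axes: x right, y down, z forward; pixel columns grow to the right and rows downward; lengths in m; the calibration is good to about 2 mm. A picture is of the moment at which its call begins. There is no depth.
- env.sign_off(): hands the job in; it is judged then, once.
The state is a dict: "t": time; "q": joint angles; "joint_vel": joint speeds; "joint_torque": joint torques, N m; "eef_pos": TCP position; "eef_rot": TCP orientation; "contact_force": force on the tool from outside, world axes, zero at the start; "torque": the same for the moment, N m; "opening": opening from 0.0 (shut) to 1.0 (fully open); "grip_force": force on a finger pad.
Only numpy, scipy, OpenCV 4.12 (cv2) and the standard library are available. Lean on these libraries where they do the work, as an engineer would, in place of code of your own. Each camera call takes 0.05 s, during which the arm holds its last target. There are 200 camera calls.

## Working session

There is one attempt and no reset: what is moved stays moved. The work goes in short steps, Python scripts to look and compute and a tool call to move; the robot and the scene stay as the last step left them, time stands still between calls to the robot, and variables do not carry over. Pictures are saved under pics/ and viewed, at most 14 in all, crops included, and the job is handed in when it is done.

Besides the shell and the picture viewer there is one more tool, called by a JSON object that holds its "api" and its "payload", one argument or row to a line. step_arm: Moves the arm, as the interface text tells. Its arguments: {"type":"object","properties":{"slide":{"type":"array"},"turn":{"type":"array"},"grip":{"type":"number"},"force":{"type":"number"}},"required":["slide","turn"]}

```bash
mkdir -p pics; cat > h.py <<'E'
import numpy as np, cv2
from scipy.spatial.transform import Rotation as R
from cell import env, eyes
def snap(n,tag):
    c=eyes.read_camera(n); cv2.imwrite(f'pics/{tag}.png',c['frame'][:,:,::-1]); return c
def Rc(c):
    a=np.array(c['attitude'],float)
    return a if a.shape==(3,3) else R.from_quat(a).as_matrix()
def pix2w(c,u,v,z):
    d=Rc(c)@np.linalg.inv(np.array(c['camera_matrix']))@[u,v,1]; o=np.array(c['xyz'])
    return o+d*(z-o[2])/d[2]
def w2pix(c,p):
    q=np.array(c['camera_matrix'])@(Rc(c).T@(np.array(p)-c['xyz'])); return q[:2]/q[2]
E
python3 - <<'E'
from h import *
for n in('top','side'):
    c=snap(n,n+'0'); print(n,c['xyz'],c['attitude'],np.array(c['camera_matrix']).tolist())
o=env.get_obs(); print(o['t'],o['eef_pos'],o['eef_rot'],o['opening'])
E
```

```text
top [ 0.42716936 -0.04531519  0.873231  ] [-0.69829271  0.71031041 -0.05597168  0.06865556] [[367.56121238505796, 0.0, 315.99135406932817], [0.0, 367.56121238505796, 199.12845141730642], [0.0, 0.0, 1.0]]
side [0.42161535 0.71227078 0.41465049] [-0.09306001  0.84743848 -0.52086243  0.04347636] [[387.1757981011917, 0.0, 318.7197931608216], [0.0, 387.1757981011917, 197.8792606301882], [0.0, 0.0, 1.0]]
0.1 [ 0.26251211 -0.62117155  0.23753409] [ 9.80086330e-01  1.98569368e-01 -1.61780405e-04 -9.82511655e-04] 0.9980169640566221
```

View pics/top0.png

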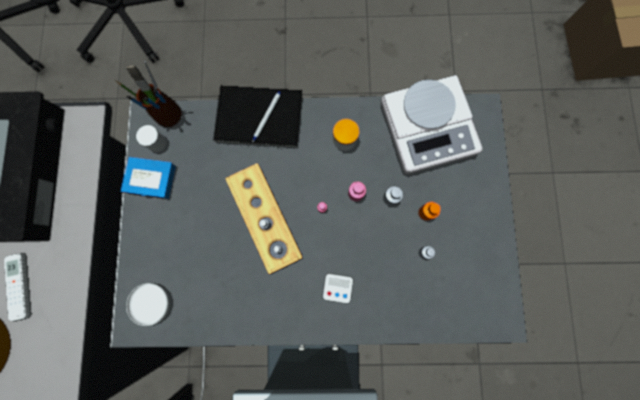

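View pics/side0.png

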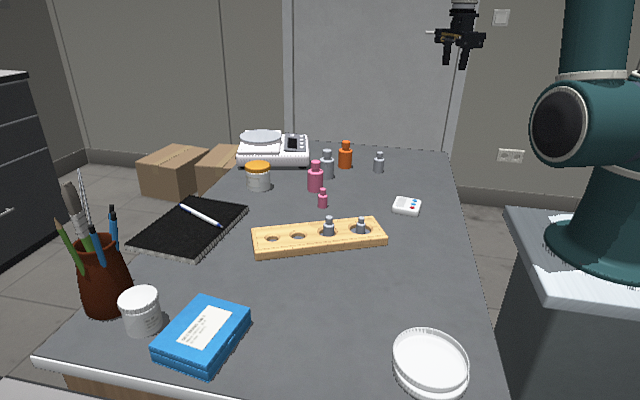

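The top view shows the block with its smallest well at (247,183) and its largest at (277,249). The big weights are at (394,195) and (428,253), and the small weights stand in the two largest wells. I'll enlarge these areas to get accurate pixel positions.

```bash
python3 - <<'E'
import cv2,numpy as np
im=cv2.imread('pics/top0.png')
a=cv2.resize(im[155:280,215:315],None,fx=4.8,fy=4.8,interpolation=cv2.INTER_CUBIC)[:600]
b=cv2.resize(im[175:275,375:440],None,fx=4.8,fy=4.8,interpolation=cv2.INTER_CUBIC)
o=np.zeros((600,800,3),np.uint8);o[:a.shape[0],:480]=a;o[:480,485:485+b.shape[1]]=b
cv2.imwrite('pics/crop.png',o)
E
```

```text
(no output)
```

View pics/crop.png

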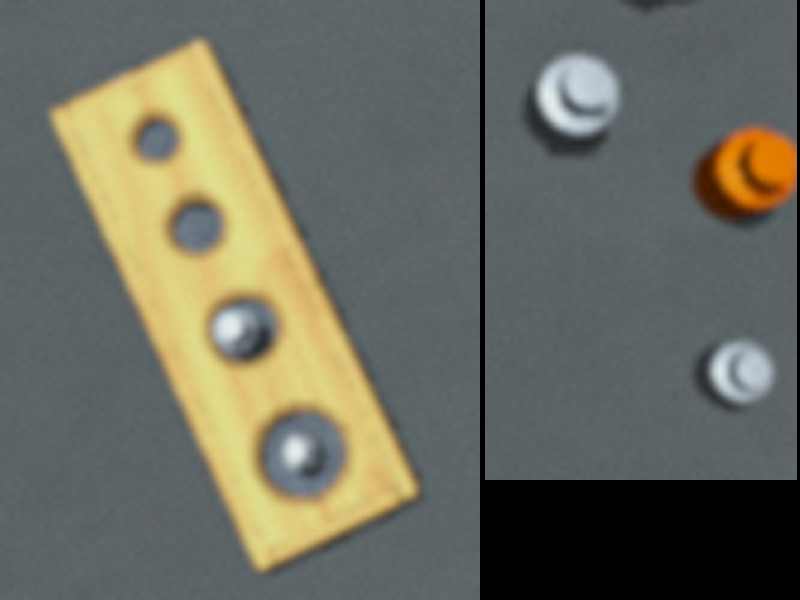

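```bash
cat > meas.py <<'E'
from h import *
ct=eyes.read_camera('top'); cs=eyes.read_camera('side')
f=lambda x,y,ox,oy:((x+.5)/4.8-.5+ox,(y+.5)/4.8-.5+oy)
W=np.array([pix2w(ct,*f(x,y,215,155),.0195)[:2] for x,y in[(155,138),(196,226),(243,328),(302,452)]])
s=np.array([0,49,106,173])/1000; m=W.mean(0); sm=s.mean()
d=((s-sm)[:,None]*(W-m)).sum(0); d/=np.linalg.norm(d)
fit=m+np.outer(s-sm,d); print('wells',W.round(4).tolist(),'\nfit',fit.round(4).tolist(),'yaw',np.arctan2(d[1],d[0]))
C=np.array([pix2w(ct,*f(x,y,215,155),.02)[:2] for x,y in[(202,38),(50,112),(262,573),(420,492)]]); print('corners',C.round(4).tolist(),C.mean(0))
for n,x,y,ox,z in[('500k',590-485,92,375,.075),('500s',577-485,96,375,.05),('200k',750-485,371,375,.056),('200s',740-485,373,375,.037)]:
    print(n,pix2w(ct,*f(x,y,ox,175),z)[:2].round(4))
for n,x,y,z in[('100k',236,328,.053),('50k',298,453,.043)]: print(n,pix2w(ct,*f(x,y,215,155),z)[:2].round(4))
E
python3 - <<'E'
from meas import *
im=cv2.imread('pics/side0.png')
a=cv2.resize(im[205:265,240:400],None,fx=5,fy=5,interpolation=cv2.INTER_CUBIC)
b=cv2.resize(im[135:195,290:400],None,fx=5,fy=5,interpolation=cv2.INTER_CUBIC)
o=np.zeros((600,800,3),np.uint8);o[:300]=a;o[300:,:550]=b
cv2.imwrite('pics/crop2.png',o)
E
```

```text
wells [[0.6209, 0.1332], [0.5761, 0.1122], [0.5252, 0.0885], [0.4648, 0.0595]] 
fit [[0.6209, 0.1333], [0.5766, 0.1124], [0.5251, 0.0881], [0.4645, 0.0595]] yaw -2.7007642167665327
corners [[0.6717, 0.1103], [0.6351, 0.1859], [0.4081, 0.0783], [0.4449, 0.0028]] [0.53994791 0.09435277]
500k [ 0.5783 -0.2095]
500s [ 0.5812 -0.2084]
200k [ 0.451  -0.2791]
200s [ 0.4507 -0.2799]
100k [0.5214 0.0865]
50k [0.4634 0.0585]
```

View pics/crop2.png

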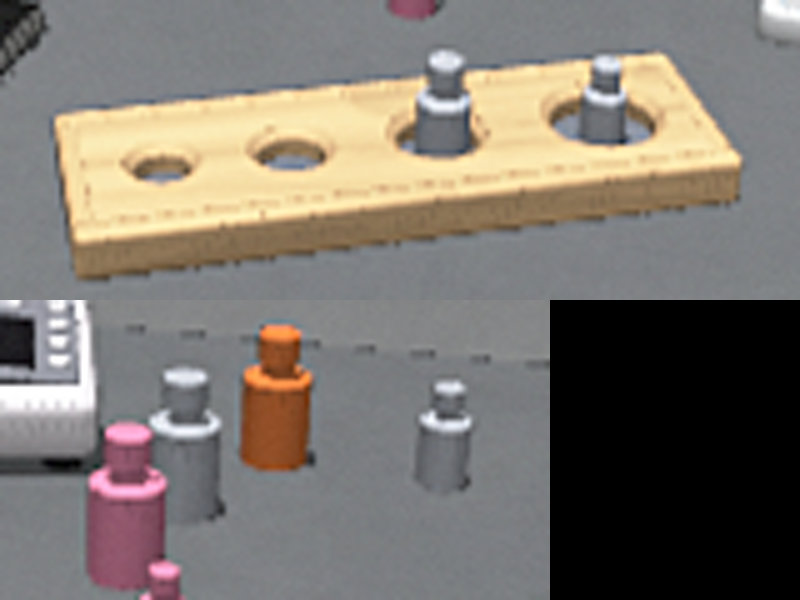

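```bash
python3 - <<'E'
from meas import *
g=lambda x,y,ox,oy:((x+.5)/5-.5+ox,(y+.5)/5-.5+oy)
for n,x,y,z in[('w50',161,163,.0195),('w100',290,151,.0195),('w500',604,118,.0195),('100k',446,60,.053),('50k',607,62,.043)]: print(n,pix2w(cs,*g(x,y,240,205),z)[:2].round(4))
for n,x,y,z in[('500k',185,76,.075),('200k',450,86,.056)]: print(n,pix2w(cs,*g(x,y,290,135),z)[:2].round(4))
o=env.get_obs(); print(o['t'],R.from_quat(o['eef_rot']).as_matrix().round(3).tolist())
E
```

```text
wells [[0.6209, 0.1332], [0.5761, 0.1122], [0.5252, 0.0885], [0.4648, 0.0595]] 
fit [[0.6209, 0.1333], [0.5766, 0.1124], [0.5251, 0.0881], [0.4645, 0.0595]] yaw -2.7007642167665327
corners [[0.6717, 0.1103], [0.6351, 0.1859], [0.4081, 0.0783], [0.4449, 0.0028]] [0.53994791 0.09435277]
500k [ 0.5783 -0.2095]
500s [ 0.5812 -0.2084]
200k [ 0.451  -0.2791]
200s [ 0.4507 -0.2799]
100k [0.5214 0.0865]
50k [0.4634 0.0585]
w50 [0.6224 0.1304]
w100 [0.5777 0.1108]
w500 [0.4644 0.0583]
100k [0.5235 0.0863]
50k [0.4653 0.0553]
500k [ 0.5849 -0.2134]
200k [ 0.453  -0.2878]
0.3 [[0.921, 0.389, -0.0], [0.389, -0.921, 0.001], [0.0, -0.001, -1.0]]
```

The big steel weights are at about (0.580,-0.209) for the 500 and (0.451,-0.281) for the 200. The wells are fitted to about 1–2 mm. The tool yaw (0.40 rad) already lies along the row (0.44 rad), so the fingers close across the row and I don't need to turn. I'll go above the 100 g weight first.

{"api": "step_arm", "payload": {
  "slide": [
    [0.033,-0.036,0.004],
    [0.066,-0.072,0.008],
    [0.099,-0.108,0.012],
    [0.132,-0.144,0.016],
    [0.165,-0.18,0.02]
  ],
  "turn": [0.01,0.02,0.03,0.04,0.04],
  "grip": 0.045,
  "force": 20
}}

```text
t: 0.8
eef_pos: [0.3449, -0.3899, 0.2186]
eef_rot: [0.984, 0.178, 0.0, 0.0]
contact_force: [1.2, -1.1, 0.3]
opening: 0.571
grip_force: 0.0
```

```bash
cat >> h.py <<'E'
def go(x,y,z):
    o=env.get_obs(); Rm=R.from_quat(o['eef_rot']).as_matrix(); Rm[:,2]=[0,0,-1]
    a=np.arctan2(Rm[1,0],Rm[0,0]); c,s=np.cos(a),np.sin(a); M=np.array([[c,s,0],[s,-c,0],[0,0,-1]])
    d=M.T@(np.array([x,y,z])-o['eef_pos'])
    print('t',round(o['t'],2),'pos',np.round(o['eef_pos'],4),'yaw',round(a,3),'slide',d.round(4),'n',np.linalg.norm(d).round(3),'open',round(o['opening']*88.1,1),'F',np.round(o['contact_force'],1))
E
python3 -c "
from h import *
go(.5225,.0865,.12)"
```

```text
t 0.8 pos [ 0.3449 -0.3899  0.2186] yaw 0.359 slide [ 0.3336 -0.3837  0.0986] n 0.518 open 50.3 F [ 1.2 -1.1  0.3]
```

{"api": "step_arm", "payload": {
  "slide": [
    [0.032,-0.036,0.008],
    [0.064,-0.072,0.016],
    [0.096,-0.108,0.024],
    [0.128,-0.144,0.032],
    [0.16,-0.18,0.04]
  ],
  "turn": [-0.02,-0.04,-0.06,-0.08,-0.08]
}}

```text
t: 1.3
eef_pos: [0.4314, -0.1651, 0.1788]
eef_rot: [0.976, 0.218, 0.0, 0.0]
contact_force: [0.2, 0.1, 0.6]
opening: 0.51
grip_force: 0.0
```

```bash
python3 -c "
from h import *
go(.5225,.0865,.12)"
```

```text
t 1.3 pos [ 0.4314 -0.1651  0.1788] yaw 0.44 slide [ 0.1896 -0.1889  0.0588] n 0.274 open 44.9 F [0.2 0.1 0.6]
```

{"api": "step_arm", "payload": {
  "slide": [
    [0.034,-0.034,0.01],
    [0.068,-0.068,0.02],
    [0.102,-0.102,0.03],
    [0.136,-0.136,0.04],
    [0.166,-0.165,0.05]
  ],
  "turn": [0,0,0,0,0]
}}

```text
t: 1.8
eef_pos: [0.5115, 0.0554, 0.1287]
eef_rot: [0.976, 0.219, 0.001, 0.0]
contact_force: [0.3, -1.1, -0.2]
opening: 0.51
grip_force: 0.0
```

{"api": "step_arm", "payload": {
  "slide": [
    [0.02,-0.02,0.008],
    [0.023,-0.023,0.008],
    [0.023,-0.023,0.008]
  ],
  "turn": [0,0,0]
}}

```text
t: 2.1
eef_pos: [0.5218, 0.0841, 0.1205]
eef_rot: [0.976, 0.219, -0.0, 0.0]
contact_force: [0.1, 0.8, 0.6]
opening: 0.509
grip_force: 0.0
```

```bash
python3 - <<'E'
from h import *
go(.5225,.0865,.040)
c=snap('side','s1'); d=snap('top','t1')
im=c['frame'][130:270,230:430,::-1]
cv2.imwrite('pics/s1c.png',cv2.resize(im,None,fx=4,fy=4,interpolation=cv2.INTER_CUBIC))
E
```

```text
t 2.1 pos [0.5218 0.0841 0.1205] yaw 0.442 slide [ 0.0016 -0.0019  0.0805] n 0.081 open 44.8 F [0.1 0.8 0.6]
```

View pics/s1c.png

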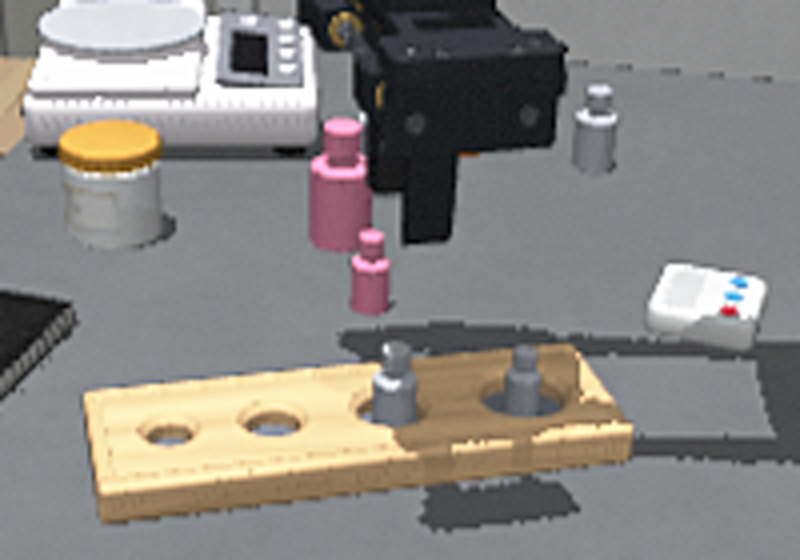

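```bash
python3 - <<'E'
from h import *
c=eyes.read_camera('side'); t=np.array([.5218,.0841,.1205]); ty=np.array([np.sin(.442),-np.cos(.442),0]); tx=np.array([np.cos(.442),np.sin(.442),0])
for a in(.0225,.04): print([w2pix(c,t-a*ty+s*tx).round(1) for s in(-.009,0,.009)])
print('knob',w2pix(c,[.5225,.0865,.053]))
E
```

```text
[array([339.5, 188.6]), array([334.6, 189. ]), array([329.7, 189.4])]
[array([342.4, 192.9]), array([337.4, 193.3]), array([332.3, 193.8])]
knob [329.28076692 216.71950009]
```

The side view shows the near fingertip at about pixel (337,190), where the calibration predicts it. The 100 g knob is directly below at (329,217). Going down.

{"api": "step_arm", "payload": {
  "slide": [
    [0.002,-0.001,0.02],
    [0.002,-0.001,0.042],
    [0.002,-0.001,0.062],
    [0.002,-0.001,0.076],
    [0.002,-0.001,0.08]
  ],
  "turn": [0,0,0,0,0]
}}

```text
t: 2.75
eef_pos: [0.5221, 0.0842, 0.0394]
eef_rot: [0.976, 0.217, -0.001, -0.0]
contact_force: [-0.3, 1.2, 0.1]
opening: 0.515
grip_force: 0.0
```

{"api": "step_arm", "payload": {
  "slide": [
    [0,0,0],
    [0,0,0],
    [0,0,0],
    [0,0,0],
    [0,0,0]
  ],
  "turn": [0,0,0,0,0],
  "grip": 0.0,
  "force": 20
}}

```text
t: 3.25
eef_pos: [0.524, 0.0856, 0.0415]
eef_rot: [0.976, 0.218, 0.001, 0.0]
contact_force: [-0.5, 0.7, 2.1]
opening: 0.146
grip_force: 20.0
```

```bash
python3 - <<'E'
from h import *
go(.5225,.0865,.040)
c=snap('side','s2')
im=c['frame'][150:260,270:410,::-1]
cv2.imwrite('pics/s2c.png',cv2.resize(im,None,fx=5,fy=5,interpolation=cv2.INTER_CUBIC))
E
```

```text
t 3.25 pos [0.524  0.0856 0.0415] yaw 0.44 slide [-0.001  -0.0014  0.0015] n 0.002 open 12.9 F [-0.5  0.7  2.1]
```

View pics/s2c.png

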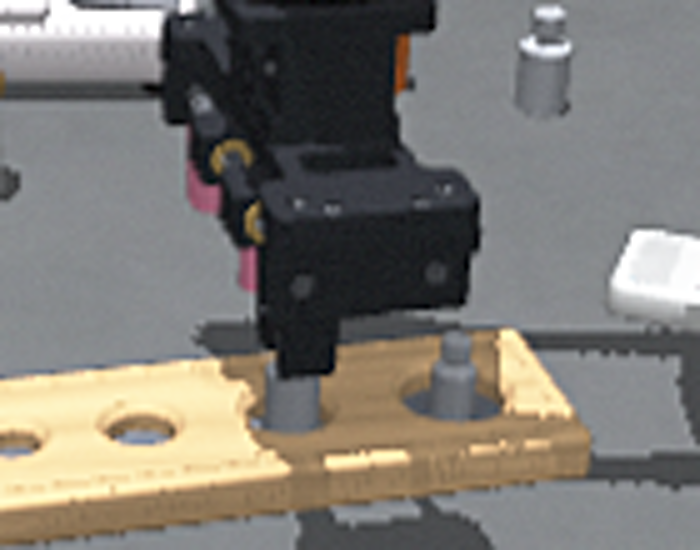

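The 100 g knob is gripped: opening is about 13 mm, force is 20 N, and the body at (293,400) is centred under the finger. Next I lift it, carry it 60 mm along the row to well_100 and lower it.

{"api": "step_arm", "payload": {
  "slide": [
    [0,0,-0.006],
    [0,0,-0.018],
    [0,0,-0.03],
    [0.01,0,-0.032],
    [0.03,0,-0.032]
  ],
  "turn": [0,0,0,0,0]
}}

```text
t: 3.8
eef_pos: [0.5511, 0.0982, 0.074]
eef_rot: [0.976, 0.218, 0.001, 0.0]
contact_force: [0.2, -0.7, -1.3]
opening: 0.147
grip_force: 20.0
```

{"api": "step_arm", "payload": {
  "slide": [
    [0.018,0.0,0],
    [0.03,0.0005,0],
    [0.03,0.0005,0.004],
    [0.03,0.0005,0.011],
    [0.03,0.0005,0.018]
  ],
  "turn": [0,0,0,0,0]
}}

```text
t: 4.3
eef_pos: [0.5768, 0.1102, 0.0536]
eef_rot: [0.976, 0.218, -0.001, -0.0]
contact_force: [-0.1, -0.5, -1.3]
opening: 0.144
grip_force: 20.0
```

```bash
python3 - <<'E'
from h import *
for i in range(2):
    go(.5785,.1115,.040); c=snap('side','s3')
cv2.imwrite('pics/s3c.png',cv2.resize(c['frame'][150:270,230:390,::-1],None,fx=5,fy=5,interpolation=cv2.INTER_CUBIC))
E
```

```text
t 4.3 pos [0.5768 0.1102 0.0536] yaw 0.44 slide [ 0.0021 -0.0004  0.0136] n 0.014 open 12.7 F [-0.1 -0.5 -1.3]
t 4.35 pos [0.5756 0.11   0.0521] yaw 0.44 slide [ 0.0032 -0.0001  0.0121] n 0.013 open 12.8 F [-0.3  0.2 -1.9]
```

View pics/s3c.png

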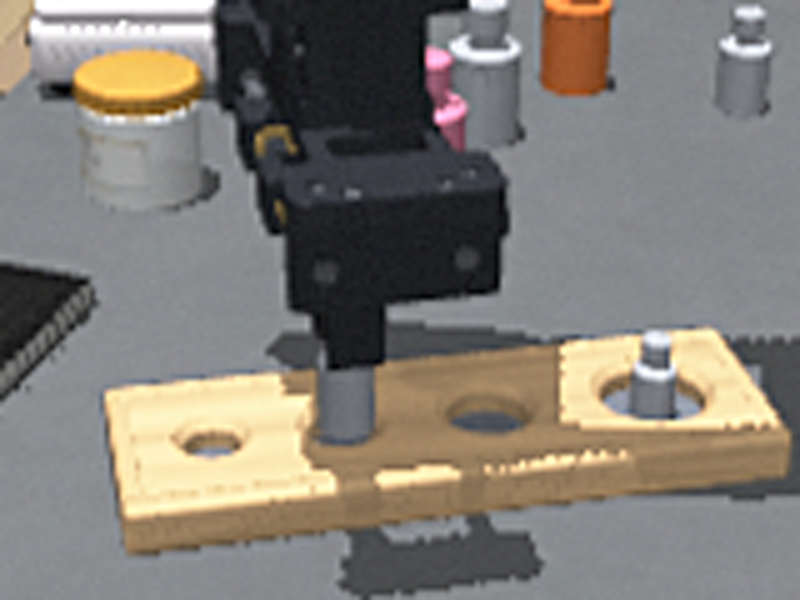

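The weight's base is at crop (345,437), about 1 px (1–2 mm) to the large side of the well_100 mouth (340). I'll shift it 1.5 mm and lower.

{"api": "step_arm", "payload": {
  "slide": [
    [0.0015,0,0.002],
    [0.0015,0,0.006],
    [0.0015,0,0.01],
    [0.0015,0,0.013],
    [0.0015,0,0.0135]
  ],
  "turn": [0,0,0,0,0]
}}

```text
t: 4.9
eef_pos: [0.5796, 0.1112, 0.0415]
eef_rot: [0.976, 0.218, 0.0, -0.0]
contact_force: [-0.3, -0.4, 3.4]
opening: 0.145
grip_force: 20.0
```

```bash
python3 - <<'E'
from h import *
for i in range(3):
    go(.5785,.1115,.040); c=snap('side','s4')
E
```

```text
t 4.9 pos [0.5796 0.1112 0.0415] yaw 0.44 slide [-0.0008 -0.0007  0.0015] n 0.002 open 12.8 F [-0.3 -0.4  3.4]
t 4.95 pos [0.5795 0.1112 0.0415] yaw 0.44 slide [-0.0008 -0.0007  0.0015] n 0.002 open 12.5 F [-0.2  0.3  1.4]
t 5.0 pos [0.5795 0.1112 0.0415] yaw 0.44 slide [-0.0008 -0.0007  0.0015] n 0.002 open 13.1 F [-1.6  0.4  1.9]
```

{"api": "step_arm", "payload": {
  "slide": [
    [0,0,0],
    [0,0,0],
    [0,0,0],
    [0,0,-0.02],
    [0,0,-0.05]
  ],
  "turn": [0,0,0,0,0],
  "grip": 0.04
}}

```text
t: 5.55
eef_pos: [0.577, 0.1108, 0.0892]
eef_rot: [0.976, 0.218, -0.003, -0.0]
contact_force: [0.4, 0.5, -0.1]
opening: 0.453
grip_force: 0.0
```

{"api": "step_arm", "payload": {
  "slide": [
    [-0.035,0,0],
    [-0.08,0.0015,0],
    [-0.12,0.0015,0],
    [-0.125,0.0015,0],
    [-0.125,0.0015,0.01]
  ],
  "turn": [0,0,0,0,0]
}}

```text
t: 6.05
eef_pos: [0.4674, 0.0563, 0.0822]
eef_rot: [0.976, 0.218, 0.002, 0.0]
contact_force: [1.1, -0.7, 0.8]
opening: 0.452
grip_force: 0.0
```

```bash
python3 - <<'E'
from h import *
for i in range(3):
    go(.4645,.057,.032); c=snap('side','s5')
cv2.imwrite('pics/s5c.png',cv2.resize(c['frame'][150:270,230:390,::-1],None,fx=5,fy=5,interpolation=cv2.INTER_CUBIC))
E
```

```text
t 6.05 pos [0.4674 0.0563 0.0822] yaw 0.439 slide [-0.0023 -0.0018  0.0502] n 0.05 open 39.8 F [ 1.1 -0.7  0.8]
t 6.1 pos [0.467  0.0565 0.0802] yaw 0.439 slide [-0.0021 -0.0015  0.0482] n 0.048 open 39.7 F [-0.8 -0.3 -0.3]
t 6.15 pos [0.4672 0.0567 0.0804] yaw 0.44 slide [-0.0023 -0.0014  0.0484] n 0.048 open 40.3 F [-1.   0.2  0.4]
```

View pics/s5c.png

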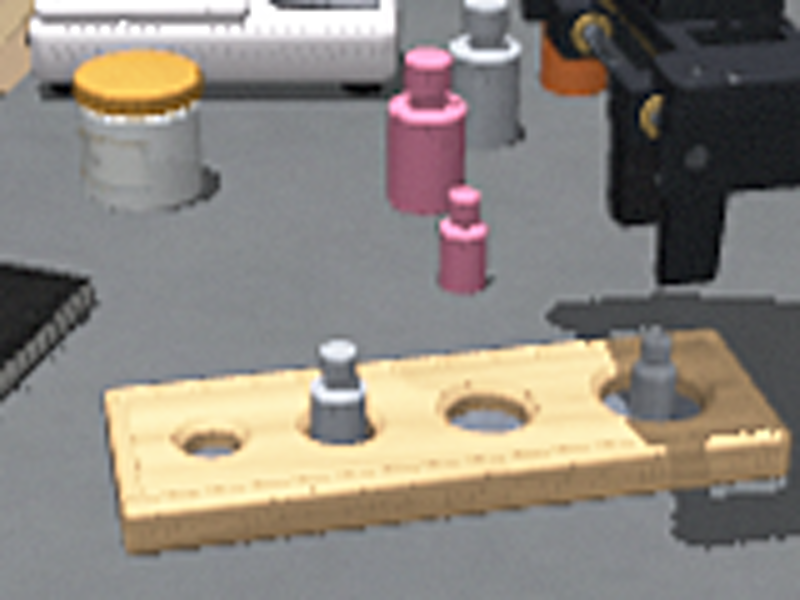

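The 100 g weight now stands upright in well_100 at (338,395). The finger at (689,282) lines up with the 50 g knob at (656,335). Next I descend and grip the 50.

{"api": "step_arm", "payload": {
  "slide": [
    [-0.001,-0.0005,0.012],
    [-0.0015,-0.001,0.026],
    [-0.0015,-0.001,0.038],
    [-0.0015,-0.001,0.047],
    [-0.0015,-0.001,0.048]
  ],
  "turn": [0,0,0,0,0]
}}

```text
t: 6.7
eef_pos: [0.4639, 0.0569, 0.0314]
eef_rot: [0.976, 0.218, -0.002, -0.0]
contact_force: [0.4, -0.0, 0.1]
opening: 0.448
grip_force: 0.0
```

{"api": "step_arm", "payload": {
  "slide": [
    [0,0,0],
    [0,0,0],
    [0,0,0],
    [0,0,0],
    [0,0,0]
  ],
  "turn": [0,0,0,0,0],
  "grip": 0.0,
  "force": 20
}}

```text
t: 7.2
eef_pos: [0.4654, 0.0568, 0.0337]
eef_rot: [0.976, 0.218, 0.001, 0.0]
contact_force: [-0.5, 0.4, 0.9]
opening: 0.121
grip_force: 20.0
```

```bash
python3 - <<'E'
from h import *
for i in range(3):
    go(.4645,.057,.032); c=snap('side','s6')
cv2.imwrite('pics/s6c.png',cv2.resize(c['frame'][180:270,320:410,::-1],None,fx=5,fy=5,interpolation=cv2.INTER_CUBIC))
E
```

```text
t 7.2 pos [0.4654 0.0568 0.0337] yaw 0.44 slide [-0.0008 -0.0005  0.0017] n 0.002 open 10.7 F [-0.5  0.4  0.9]
t 7.25 pos [0.4655 0.0568 0.0337] yaw 0.44 slide [-0.0008 -0.0005  0.0017] n 0.002 open 10.5 F [-0.2  0.5  1.5]
t 7.3 pos [0.4655 0.0569 0.0337] yaw 0.44 slide [-0.0008 -0.0006  0.0017] n 0.002 open 10.4 F [0.7 1.  2. ]
```

View pics/s6c.png

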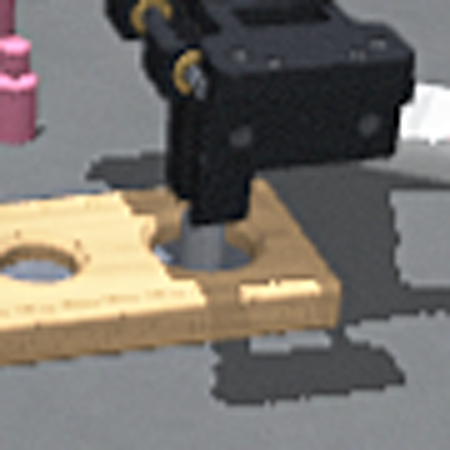

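{"api": "step_arm", "payload": {
  "slide": [
    [0,0,-0.01],
    [0,0,-0.04],
    [0,0,-0.065],
    [0.02,0,-0.068],
    [0.06,0,-0.068]
  ],
  "turn": [0,0,0,0,0]
}}

```text
t: 7.85
eef_pos: [0.5188, 0.082, 0.1031]
eef_rot: [0.976, 0.218, 0.0, 0.0]
contact_force: [0.4, -0.3, -0.5]
opening: 0.117
grip_force: 20.0
```

{"api": "step_arm", "payload": {
  "slide": [
    [0.045,0,0],
    [0.09,-0.001,0],
    [0.114,-0.001,0.01],
    [0.114,-0.001,0.035],
    [0.114,-0.001,0.053]
  ],
  "turn": [0,0,0,0,0]
}}

```text
t: 8.35
eef_pos: [0.6226, 0.1323, 0.0476]
eef_rot: [0.976, 0.218, -0.0, 0.0]
contact_force: [-0.5, 0.0, -1.0]
opening: 0.114
grip_force: 20.0
```

```bash
python3 - <<'E'
from h import *
for i in range(3):
    go(.623,.132,.0337); c=snap('side','s7')
cv2.imwrite('pics/s7c.png',cv2.resize(c['frame'][170:270,230:330,::-1],None,fx=5,fy=5,interpolation=cv2.INTER_CUBIC))
E
```

```text
t 8.35 pos [0.6226 0.1323 0.0476] yaw 0.44 slide [0.0003 0.0005 0.0139] n 0.014 open 10.1 F [-0.5  0.  -1. ]
t 8.4 pos [0.6195 0.1316 0.044 ] yaw 0.44 slide [0.0033 0.0011 0.0103] n 0.011 open 10.5 F [-1.   0.2 -2.8]
t 8.45 pos [0.6192 0.1314 0.0451] yaw 0.44 slide [0.0037 0.0011 0.0114] n 0.012 open 10.5 F [-0.6 -0.4 -0.6]
```

View pics/s7c.png

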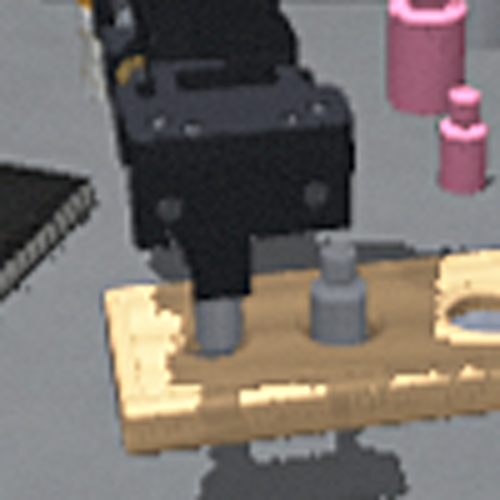

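The 50 g base is at crop (218,350), about 1.4 px to the large side of the well_50 centre (211). I'll shift it and let it settle before lowering.

{"api": "step_arm", "payload": {
  "slide": [
    [0.001,0,0],
    [0.001,0,0],
    [0.001,0,0]
  ],
  "turn": [0,0,0]
}}

```text
t: 8.8
eef_pos: [0.6239, 0.1323, 0.0498]
eef_rot: [0.976, 0.218, 0.001, 0.0]
contact_force: [-0.3, 0.5, -0.3]
opening: 0.113
grip_force: 20.0
```

```bash
python3 - <<'E'
from h import *
for i in range(3):
    go(.623,.132,.0337); c=snap('side','s8')
cv2.imwrite('pics/s8c.png',cv2.resize(c['frame'][210:270,240:310,::-1],None,fx=8,fy=8,interpolation=cv2.INTER_CUBIC))
E
```

```text
t 8.8 pos [0.6239 0.1323 0.0498] yaw 0.44 slide [-0.001  -0.0001  0.0161] n 0.016 open 10.0 F [-0.3  0.5 -0.3]
t 8.85 pos [0.6237 0.1323 0.0496] yaw 0.44 slide [-0.0008 -0.      0.0159] n 0.016 open 10.5 F [ 0.5  0.  -0.6]
t 8.9 pos [0.6235 0.1323 0.0493] yaw 0.44 slide [-0.0006  0.0001  0.0156] n 0.016 open 10.2 F [ 0.2  0.5 -0.6]
```

View pics/s8c.png

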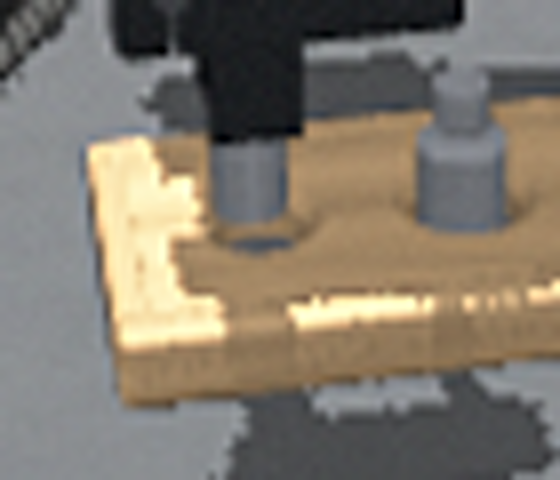

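Settled. The base centre (249) is about 0.8 px left of the hole centre (256). I'll shift back 1 mm while lowering.

{"api": "step_arm", "payload": {
  "slide": [
    [-0.001,0,0.003],
    [-0.001,0,0.007],
    [-0.001,0,0.011],
    [-0.001,0,0.0145],
    [-0.001,0,0.0155]
  ],
  "turn": [0,0,0,0,0]
}}

```text
t: 9.45
eef_pos: [0.6228, 0.1322, 0.0336]
eef_rot: [0.976, 0.218, 0.001, -0.0]
contact_force: [-2.4, -0.0, 8.7]
opening: 0.117
grip_force: 20.0
```

{"api": "step_arm", "payload": {
  "slide": [
    [0,0,0],
    [0,0,0]
  ],
  "turn": [0,0]
}}

```text
t: 9.65
eef_pos: [0.6227, 0.1322, 0.0337]
eef_rot: [0.976, 0.218, 0.001, -0.0]
contact_force: [-1.5, 0.5, 5.1]
opening: 0.118
grip_force: 20.0
```

```bash
python3 - <<'E'
from h import *
for i in range(2):
    go(.623,.132,.0337); c=snap('side','s9')
E
```

```text
t 9.65 pos [0.6227 0.1322 0.0337] yaw 0.44 slide [ 0.0002  0.0003 -0.    ] n 0.0 open 10.4 F [-1.5  0.5  5.1]
t 9.7 pos [0.6227 0.1322 0.0336] yaw 0.44 slide [ 0.0002  0.0003 -0.0001] n 0.0 open 10.1 F [-1.8  0.6  5.3]
```

{"api": "step_arm", "payload": {
  "slide": [
    [0,0,0],
    [0,0,0],
    [0,0,0],
    [0,0,-0.03],
    [0,0,-0.075]
  ],
  "turn": [0,0,0,0,0],
  "grip": 0.05
}}

```text
t: 10.25
eef_pos: [0.6185, 0.1311, 0.1041]
eef_rot: [0.976, 0.218, -0.004, -0.0]
contact_force: [0.5, 0.7, 0.2]
opening: 0.547
grip_force: 0.0
```

{"api": "step_arm", "payload": {
  "slide": [
    [-0.033,0.03,-0.005],
    [-0.066,0.06,-0.01],
    [-0.099,0.09,-0.01],
    [-0.132,0.12,-0.01],
    [-0.165,0.151,-0.01]
  ],
  "turn": [0,0,0,0,0]
}}

```text
t: 10.75
eef_pos: [0.536, -0.0764, 0.1176]
eef_rot: [0.976, 0.218, -0.0, 0.0]
contact_force: [0.2, -0.7, 0.6]
opening: 0.57
grip_force: 0.0
```

{"api": "step_arm", "payload": {
  "slide": [
    [-0.033,0.03,0],
    [-0.066,0.06,0],
    [-0.099,0.09,0],
    [-0.132,0.12,0],
    [-0.165,0.151,0]
  ],
  "turn": [0,0,0,0,0]
}}

```text
t: 11.25
eef_pos: [0.4509, -0.2834, 0.1176]
eef_rot: [0.976, 0.218, 0.0, -0.0]
contact_force: [1.2, -0.1, 1.1]
opening: 0.566
grip_force: 0.0
```

{"api": "step_arm", "payload": {
  "slide": [
    [0,0,0.01],
    [0,0,0.02],
    [0,0,0.02],
    [0,0,0.02]
  ],
  "turn": [0,0,0,0]
}}

```text
t: 11.65
eef_pos: [0.4519, -0.2803, 0.0967]
eef_rot: [0.976, 0.219, -0.001, -0.001]
contact_force: [0.2, 0.2, 0.4]
opening: 0.569
grip_force: 0.0
```

```bash
python3 - <<'E'
from h import *
for i in range(2):
    go(.4525,-.2815,.0405); c=snap('side','s10')
a=cv2.resize(c['frame'][110:190,330:430,::-1],None,fx=5,fy=5,interpolation=cv2.INTER_CUBIC)
b=cv2.resize(c['frame'][200:260,240:390,::-1],None,fx=3.3,fy=3.3,interpolation=cv2.INTER_CUBIC)
o=np.zeros((600,500,3),np.uint8); o[:400]=a; o[402:402+b.shape[0],:b.shape[1]]=b
cv2.imwrite('pics/s10c.png',o)
E
```

```text
t 11.65 pos [ 0.4519 -0.2803  0.0967] yaw 0.442 slide [0.     0.0014 0.0562] n 0.056 open 50.1 F [0.2 0.2 0.4]
t 11.7 pos [ 0.4523 -0.2805  0.0973] yaw 0.442 slide [-0.0003  0.001   0.0568] n 0.057 open 50.4 F [ 0.1  0.2 -0.7]
```

View pics/s10c.png

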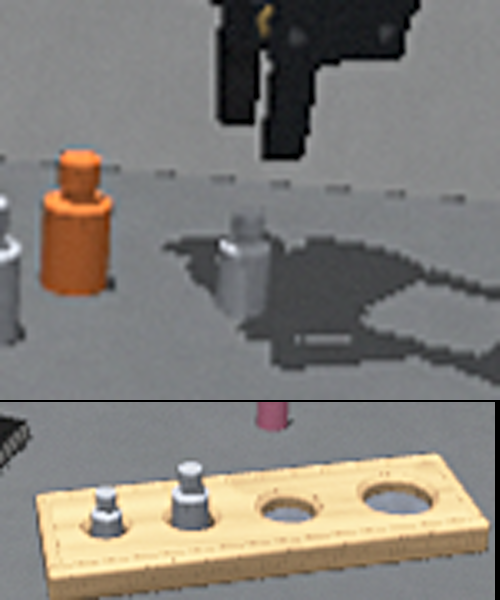

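Both small weights stand upright in their own wells. The finger tips are at crop (237,124) and (284,158), and the 200 g knob is at (248,213). I'll check the lateral offset.

```bash
python3 - <<'E'
from h import *
c=eyes.read_camera('side'); cc=lambda p:((w2pix(c,p)-[330,110])*5).round(1)
print(cc([.4523,-.2805,.097]),cc([.4523,-.2805,.056]))
yy=np.array([.4266,-.9044,0])
for a in(-.025,-.035,.025,.035): print(a,cc(np.array([.4523,-.2805,.097])+a*yy))
print(cc(np.array([.4523,-.2805,.056])+[.005,0,0]))
E
```

```text
[255.8 140.1] [248.4 213.7]
-0.025 [273.9 155.2]
-0.035 [281.4 161.5]
0.025 [238.4 125.5]
0.035 [231.7 119.9]
[239.  212.8]
```

{"api": "step_arm", "payload": {
  "slide": [
    [0.0005,0.001,0.013],
    [0.0005,0.001,0.03],
    [0.0005,0.001,0.044],
    [0.0005,0.001,0.054],
    [0.0005,0.001,0.0565]
  ],
  "turn": [0,0,0,0,0]
}}

```text
t: 12.3
eef_pos: [0.4518, -0.2817, 0.0393]
eef_rot: [0.976, 0.218, -0.001, -0.001]
contact_force: [-0.7, 0.8, 0.2]
opening: 0.569
grip_force: 0.0
```

{"api": "step_arm", "payload": {
  "slide": [
    [0,0,0],
    [0,0,0],
    [0,0,0],
    [0,0,0],
    [0,0,0]
  ],
  "turn": [0,0,0,0,0],
  "grip": 0.0,
  "force": 25
}}

```text
t: 12.8
eef_pos: [0.4532, -0.2828, 0.0418]
eef_rot: [0.976, 0.218, 0.0, 0.0]
contact_force: [-0.0, 0.2, 2.3]
opening: 0.179
grip_force: 25.0
```

```bash
python3 - <<'E'
from h import *
for i in range(2):
    go(.4525,-.2815,.0405); c=snap('side','s11')
E
```

```text
t 12.8 pos [ 0.4532 -0.2828  0.0418] yaw 0.44 slide [-0.0001 -0.0014  0.0013] n 0.002 open 15.8 F [-0.   0.2  2.3]
t 12.85 pos [ 0.4532 -0.2828  0.0418] yaw 0.44 slide [-0.0001 -0.0014  0.0013] n 0.002 open 15.7 F [-0.   0.9  2.4]
```

{"api": "step_arm", "payload": {
  "slide": [
    [0,0,-0.01],
    [0,0,-0.035],
    [0,0,-0.065],
    [0.015,-0.02,-0.08],
    [0.0383,-0.0511,-0.08]
  ],
  "turn": [0,0,0,0,0]
}}

```text
t: 13.4
eef_pos: [0.468, -0.2222, 0.125]
eef_rot: [0.976, 0.217, 0.003, 0.003]
contact_force: [0.8, -0.4, -1.3]
opening: 0.182
grip_force: 25.0
```

{"api": "step_arm", "payload": {
  "slide": [
    [0.026,-0.035,0],
    [0.052,-0.07,0],
    [0.078,-0.105,0],
    [0.104,-0.14,0],
    [0.13,-0.175,0]
  ],
  "turn": [0,0,0,0,0]
}}

```text
t: 13.9
eef_pos: [0.5087, -0.0047, 0.1216]
eef_rot: [0.976, 0.218, 0.0, 0.0]
contact_force: [0.7, 0.1, -2.9]
opening: 0.175
grip_force: 25.0
```

{"api": "step_arm", "payload": {
  "slide": [
    [0.025,-0.035,0],
    [0.046,-0.067,0],
    [0.056,-0.077,0.01],
    [0.056,-0.077,0.03],
    [0.056,-0.077,0.044]
  ],
  "turn": [0,0,0,0,0]
}}

```text
t: 14.4
eef_pos: [0.5261, 0.0871, 0.0758]
eef_rot: [0.976, 0.219, -0.001, 0.0]
contact_force: [-1.1, -0.3, -3.2]
opening: 0.184
grip_force: 25.0
```

{"api": "step_arm", "payload": {
  "slide": [
    [0,0,0],
    [0,0,0],
    [0,0,0]
  ],
  "turn": [0,0,0]
}}

```text
t: 14.7
eef_pos: [0.5274, 0.0864, 0.0778]
eef_rot: [0.976, 0.218, 0.0, 0.0]
contact_force: [0.3, 0.4, -2.2]
opening: 0.179
grip_force: 25.0
```

```bash
python3 - <<'E'
from h import *
for i in range(2):
    go(.527,.087,.0498); c=snap('side','s12')
cv2.imwrite('pics/s12c.png',cv2.resize(c['frame'][190:270,290:370,::-1],None,fx=6,fy=6,interpolation=cv2.INTER_CUBIC))
E
```

```text
t 14.7 pos [0.5274 0.0864 0.0778] yaw 0.439 slide [-0.0001 -0.0007  0.028 ] n 0.028 open 15.8 F [ 0.3  0.4 -2.2]
t 14.75 pos [0.5276 0.0866 0.0781] yaw 0.439 slide [-0.0003 -0.0006  0.0283] n 0.028 open 15.9 F [ 0.2  0.1 -1.7]
```

View pics/s12c.png

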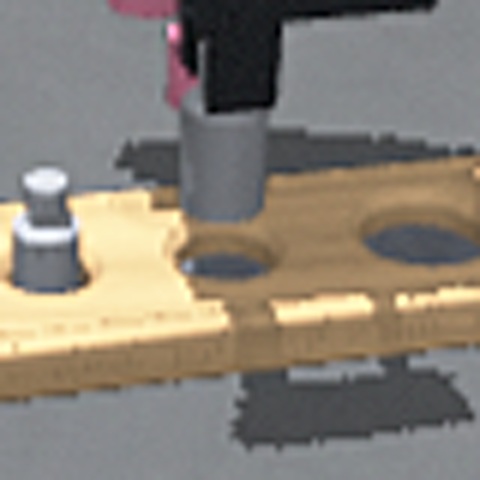

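The 200 g base centre (224) lies over the well_200 mouth centre (227), about 1 mm off. Lowering.

{"api": "step_arm", "payload": {
  "slide": [
    [-0.0005,-0.0005,0.006],
    [-0.0005,-0.0005,0.012],
    [-0.0005,-0.0005,0.018],
    [-0.0005,-0.0005,0.024],
    [-0.0005,-0.0005,0.0275]
  ],
  "turn": [0,0,0,0,0]
}}

```text
t: 15.3
eef_pos: [0.526, 0.0875, 0.0496]
eef_rot: [0.976, 0.218, -0.0, -0.0]
contact_force: [-4.3, 1.2, 21.6]
opening: 0.18
grip_force: 25.0
```

{"api": "step_arm", "payload": {
  "slide": [
    [0,0,0],
    [0,0,0],
    [0,0,0]
  ],
  "turn": [0,0,0]
}}

```text
t: 15.6
eef_pos: [0.5264, 0.0875, 0.0498]
eef_rot: [0.976, 0.218, 0.0, -0.0]
contact_force: [0.6, 0.1, -0.7]
opening: 0.177
grip_force: 25.0
```

{"api": "step_arm", "payload": {
  "slide": [
    [0,0,0],
    [0,0,0],
    [0,0,0],
    [0,0,-0.03],
    [0,0,-0.075]
  ],
  "turn": [0,0,0,0,0],
  "grip": 0.055
}}

```text
t: 16.1
eef_pos: [0.5229, 0.0869, 0.1221]
eef_rot: [0.976, 0.218, -0.004, -0.0]
contact_force: [1.2, -0.3, 0.0]
opening: 0.602
grip_force: 0.0
```

{"api": "step_arm", "payload": {
  "slide": [
    [-0.011,0.042,-0.005],
    [-0.022,0.084,-0.005],
    [-0.033,0.126,-0.005],
    [-0.044,0.168,-0.005],
    [-0.055,0.21,-0.005]
  ],
  "turn": [0,0,0,0,0]
}}

```text
t: 16.6
eef_pos: [0.5659, -0.1278, 0.1299]
eef_rot: [0.976, 0.218, 0.0, 0.0]
contact_force: [-0.0, 0.8, -0.1]
opening: 0.623
grip_force: 0.0
```

{"api": "step_arm", "payload": {
  "slide": [
    [-0.011,0.042,0],
    [-0.022,0.084,0],
    [-0.022,0.084,0.01],
    [-0.022,0.084,0.015],
    [-0.022,0.084,0.015]
  ],
  "turn": [0,0,0,0,0]
}}

```text
t: 17.1
eef_pos: [0.58, -0.21, 0.1128]
eef_rot: [0.976, 0.218, -0.002, -0.001]
contact_force: [-0.1, -0.3, 0.5]
opening: 0.623
grip_force: 0.0
```

```bash
python3 - <<'E'
from h import *
for i in range(2):
    go(.582,-.2115,.0535); c=snap('side','s13'); d=snap('top','t13')
for p in([.582,-.2115],[.587,-.2115],[.582,-.2065]): print(w2pix(c,p+[.075]),'obs 326.6 149.8')
# steel knob/body row extents in side picture
g=cv2.imread('pics/side0.png').astype(int)
for r in range(148,184,3):
    print(r,g[r,314:342].mean(1).round().astype(int).tolist())
print('200 cam check', w2pix(c,[.4532,-.2828,.056]),'obs 379.6 151.8')
E
```

```text
t 17.1 pos [ 0.58   -0.21    0.1128] yaw 0.44 slide [0.0012 0.0022 0.0593] n 0.059 open 54.9 F [-0.1 -0.3  0.5]
t 17.2 pos [ 0.581  -0.2098  0.1141] yaw 0.441 slide [0.0002 0.002  0.0606] n 0.061 open 55.1 F [ 0.1  1.  -0.3]
[327.57901833 150.14932249] obs 326.6 149.8
[325.65783447 149.9706537 ] obs 326.6 149.8
[327.21939015 150.80225661] obs 326.6 149.8
148 [124, 126, 126, 127, 124, 125, 122, 121, 120, 114, 127, 148, 154, 154, 134, 133, 120, 119, 120, 124, 123, 126, 127, 129, 126, 139, 150, 170]
151 [125, 122, 126, 124, 125, 124, 123, 125, 107, 148, 174, 191, 212, 207, 208, 189, 168, 121, 121, 128, 126, 125, 129, 128, 93, 107, 139, 163]
154 [128, 127, 128, 128, 127, 128, 130, 129, 107, 104, 113, 113, 114, 115, 107, 102, 91, 90, 122, 127, 125, 130, 130, 134, 91, 67, 79, 84]
157 [127, 126, 128, 127, 124, 123, 118, 148, 192, 182, 112, 97, 105, 99, 98, 88, 98, 176, 150, 125, 126, 126, 126, 134, 91, 73, 79, 84]
160 [205, 205, 204, 203, 198, 149, 168, 228, 240, 242, 220, 208, 212, 210, 210, 212, 208, 213, 240, 189, 135, 124, 127, 137, 86, 72, 86, 83]
163 [160, 166, 165, 160, 148, 94, 80, 
[... 284 characters left out ...]
13, 118, 118, 114, 112, 112, 105, 103, 91, 84, 124, 126, 127, 127, 127, 129, 127, 118]
172 [201, 201, 200, 200, 196, 218, 222, 218, 183, 116, 113, 119, 118, 114, 115, 109, 101, 100, 89, 97, 124, 129, 126, 127, 126, 128, 130, 131]
175 [99, 88, 98, 98, 98, 94, 90, 88, 82, 110, 119, 121, 118, 112, 109, 105, 104, 98, 90, 67, 88, 127, 129, 130, 129, 127, 130, 132]
178 [116, 114, 109, 112, 101, 99, 95, 92, 80, 115, 115, 119, 115, 109, 105, 102, 103, 85, 68, 106, 110, 126, 129, 125, 131, 130, 127, 130]
181 [113, 112, 111, 109, 105, 101, 98, 90, 81, 126, 131, 127, 126, 130, 132, 131, 131, 131, 132, 130, 129, 133, 129, 130, 129, 127, 129, 128]
200 cam check [379.40024789 152.41318598] obs 379.6 151.8
```

{"api": "step_arm", "payload": {
  "slide": [
    [0.0015,0.002,0.01],
    [0.0015,0.002,0.025],
    [0.0015,0.002,0.042],
    [0.0015,0.002,0.055],
    [0.0015,0.002,0.059]
  ],
  "turn": [0,0,0,0,0]
}}

```text
t: 17.8
eef_pos: [0.5816, -0.2117, 0.0523]
eef_rot: [0.976, 0.218, -0.002, -0.002]
contact_force: [-0.3, 0.1, -0.6]
opening: 0.621
grip_force: 0.0
```

{"api": "step_arm", "payload": {
  "slide": [
    [0,0,0],
    [0,0,0],
    [0,0,0],
    [0,0,0],
    [0,0,0]
  ],
  "turn": [0,0,0,0,0],
  "grip": 0.0,
  "force": 45
}}

```text
t: 18.3
eef_pos: [0.5841, -0.2124, 0.0565]
eef_rot: [0.976, 0.218, 0.0, -0.0]
contact_force: [-0.9, 1.2, 2.5]
opening: 0.239
grip_force: 44.8
```

```bash
python3 - <<'E'
from h import *
for i in range(2):
    go(.4658,.0583,.0635); c=snap('side','s14')
E
```

```text
t 18.3 pos [ 0.5841 -0.2124  0.0565] yaw 0.44 slide [ 0.0081 -0.2953 -0.007 ] n 0.296 open 21.1 F [-0.9  1.2  2.5]
t 18.35 pos [ 0.5842 -0.2124  0.0565] yaw 0.44 slide [ 0.0081 -0.2954 -0.007 ] n 0.296 open 21.6 F [-0.1  1.5  2.1]
```

{"api": "step_arm", "payload": {
  "slide": [
    [0,0,-0.006],
    [0,0,-0.025],
    [0,0,-0.055],
    [0,0,-0.085],
    [0,0,-0.105]
  ],
  "turn": [0,0,0,0,0]
}}

```text
t: 18.9
eef_pos: [0.5839, -0.2129, 0.1621]
eef_rot: [0.976, 0.218, 0.0, 0.0]
contact_force: [1.2, -0.4, -5.0]
opening: 0.247
grip_force: 44.8
```

{"api": "step_arm", "payload": {
  "slide": [
    [0.001,-0.02,0],
    [0.002,-0.055,0],
    [0.003,-0.095,0],
    [0.004,-0.135,0],
    [0.005,-0.175,0]
  ],
  "turn": [0,0,0,0,0]
}}

```text
t: 19.4
eef_pos: [0.5108, -0.0501, 0.1584]
eef_rot: [0.976, 0.218, -0.002, -0.001]
contact_force: [0.6, 1.0, -4.6]
opening: 0.245
grip_force: 44.8
```

{"api": "step_arm", "payload": {
  "slide": [
    [0.001,-0.04,0],
    [0.002,-0.08,0],
    [0.003,-0.11,0],
    [0.0035,-0.12,0.015],
    [0.0035,-0.12,0.04]
  ],
  "turn": [0,0,0,0,0]
}}

```text
t: 19.9
eef_pos: [0.4647, 0.06, 0.1204]
eef_rot: [0.976, 0.22, 0.001, -0.0]
contact_force: [1.0, -0.1, -5.4]
opening: 0.248
grip_force: 45.0
```

{"api": "step_arm", "payload": {
  "slide": [
    [0,0,0.02],
    [0,0,0.035],
    [0,0,0.036],
    [0,0,0.036],
    [0,0,0.036]
  ],
  "turn": [0,0,0,0,0]
}}

```text
t: 20.4
eef_pos: [0.466, 0.0581, 0.0851]
eef_rot: [0.976, 0.218, 0.0, 0.0]
contact_force: [0.1, 0.0, -4.0]
opening: 0.238
grip_force: 45.0
```

```bash
python3 - <<'E'
from h import *
for i in range(2):
    go(.4663,.0585,.0645); c=snap('side','s15')
cv2.imwrite('pics/s15c.png',cv2.resize(c['frame'][180:270,300:400,::-1],None,fx=6,fy=6,interpolation=cv2.INTER_CUBIC))
E
```

```text
t 20.4 pos [0.466  0.0581 0.0851] yaw 0.44 slide [ 0.0004 -0.0003  0.0206] n 0.021 open 21.0 F [ 0.1  0.  -4. ]
t 20.45 pos [0.4665 0.058  0.0855] yaw 0.44 slide [ 0.     -0.0005  0.021 ] n 0.021 open 21.5 F [-0.5  0.1 -5.2]
```

View pics/s15c.png

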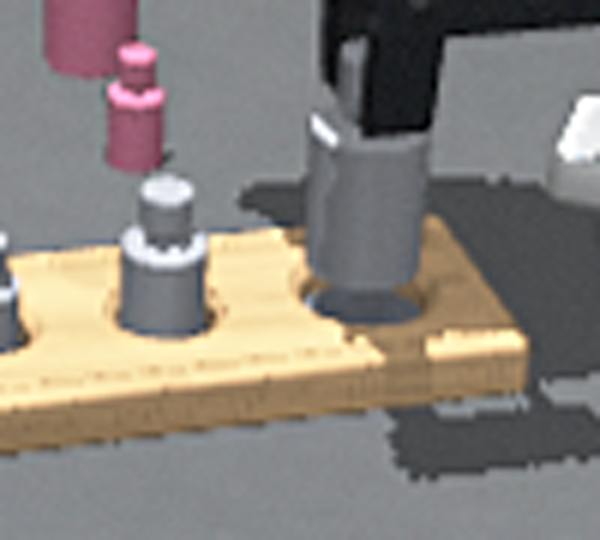

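The 200 g weight stands in well_200, and the 500 g base (centre 364) is over the well_500 mouth (centre 364). Lowering and releasing.

{"api": "step_arm", "payload": {
  "slide": [
    [0,-0.0005,0.005],
    [0,-0.0005,0.01],
    [0,-0.0005,0.0145],
    [0,-0.0005,0.018],
    [0,-0.0005,0.0205]
  ],
  "turn": [0,0,0,0,0]
}}

```text
t: 21.0
eef_pos: [0.4658, 0.0586, 0.0643]
eef_rot: [0.976, 0.218, -0.0, -0.0]
contact_force: [-4.2, 2.2, 13.2]
opening: 0.245
grip_force: 44.8
```

{"api": "step_arm", "payload": {
  "slide": [
    [0,0,0],
    [0,0,0],
    [0,0,0]
  ],
  "turn": [0,0,0]
}}

```text
t: 21.3
eef_pos: [0.466, 0.0585, 0.0645]
eef_rot: [0.976, 0.218, 0.0, -0.0]
contact_force: [-0.7, 0.1, -0.1]
opening: 0.243
grip_force: 45.0
```

{"api": "step_arm", "payload": {
  "slide": [
    [0,0,0],
    [0,0,0],
    [0,0,0],
    [0,0,0],
    [0,0,-0.02]
  ],
  "turn": [0,0,0,0,0],
  "grip": 0.055
}}

```text
t: 21.8
eef_pos: [0.4633, 0.0581, 0.0821]
eef_rot: [0.976, 0.218, -0.003, -0.0]
contact_force: [-0.1, -0.5, -0.1]
opening: 0.623
grip_force: 0.0
```

{"api": "step_arm", "payload": {
  "slide": [
    [0,0,-0.04],
    [0,0,-0.08],
    [0,0,-0.12],
    [0,0,-0.14],
    [0,0,-0.14]
  ],
  "turn": [0,0,0,0,0]
}}

```text
t: 22.3
eef_pos: [0.4685, 0.0585, 0.2284]
eef_rot: [0.976, 0.218, 0.004, 0.001]
contact_force: [0.3, -1.4, 0.3]
opening: 0.625
grip_force: 0.0
```

```bash
python3 - <<'E'
from h import *
c=snap('side','s16'); go(0,0,0)
# knob-top check: expected pixel of each knob if seated, against brightness-segmented knobs
g=c['frame'].astype(int)
for n,(x,y),h,r in[('50',(.6228,.1322),35,6),('100',(.5785,.1112),45,7),('200',(.5266,.0873),56,8.5),('500',(.466,.0585),75,11.5)]:
    p=w2pix(c,[x,y,.008+h/1000]); q=w2pix(c,[x,y,.022]); row=int(round(w2pix(c,[x,y,.008+h/1000-r/1000])[1]))
    print(n,'top',p.round(1),'base',q.round(1),'row',row,[int(v) for v in g[row,int(p[0])-14:int(p[0])+15].mean(1)])
    print('   col',[int(v) for v in (g[int(p[1])-10:int(p[1])+8,int(round(p[0]))].mean(1))])
a=cv2.imread('pics/side0.png').astype(int); b=g[:,:,::-1]
for n,(r0,r1,c0,c1) in {'jar':(158,195,240,275),'timer':(192,220,388,425)}.items(): print(n,np.abs(a-b)[r0:r1,c0:c1].mean().round(2))
E
```

```text
t 22.35 pos [0.4669 0.0584 0.2258] yaw 0.44 slide [-0.4474 -0.1459  0.2258] n 0.522 open 55.2 F [0.6 0.3 0. ]
50 top [270.9 226.9] base [271.2 236.6] row 230 [212, 213, 212, 214, 213, 215, 214, 214, 216, 216, 216, 222, 206, 125, 107, 111, 106, 105, 80, 188, 227, 227, 224, 224, 225, 226, 226, 225, 225]
   col [132, 135, 138, 136, 135, 137, 137, 134, 131, 166, 226, 238, 223, 154, 111, 114, 76, 203]
100 top [297.1 219.5] base [297.2 233.7] row 223 [130, 129, 130, 126, 125, 123, 108, 109, 131, 147, 136, 106, 111, 116, 112, 112, 98, 79, 175, 214, 220, 221, 222, 226, 227, 204, 216, 204, 205]
   col [135, 134, 132, 135, 136, 135, 134, 133, 124, 212, 235, 234, 220, 152, 112, 109, 110, 97]
200 top [327.3 211.5] base [326.5 230.7] row 216 [136, 136, 135, 135, 136, 135, 136, 133, 134, 135, 105, 105, 114, 122, 120, 120, 112, 104, 94, 131, 136, 136, 132, 131, 133, 132, 133, 130, 134]
   col [113, 116, 116, 131, 100, 63, 107, 129, 190, 229, 229, 231, 222, 157, 114, 120, 118, 119]
500 top [362.  199.3] base [359.7 227.1] row 205 [134, 132, 135, 134, 131, 133, 132, 133, 133, 103, 100, 113, 120, 120, 123, 121, 119, 114, 112, 105, 90, 114, 104, 100, 99, 101, 99, 99, 96]
   col [132, 132, 130, 130, 133, 131, 128, 123, 213, 236, 228, 231, 240, 180, 114, 123, 121, 122]
jar 5.28
timer 25.8
```

{"api": "step_arm", "payload": {
  "slide": [
    [0,0,-0.02],
    [-0.01,0.04,-0.03],
    [-0.02,0.085,-0.03],
    [-0.03,0.13,-0.03],
    [-0.04,0.175,-0.03]
  ],
  "turn": [0,0,0,0,0]
}}

```text
t: 22.85
eef_pos: [0.5029, -0.1182, 0.2515]
eef_rot: [0.976, 0.218, -0.002, -0.001]
contact_force: [1.9, 0.3, 0.9]
opening: 0.626
grip_force: 0.0
```

{"api": "step_arm", "payload": {
  "slide": [
    [-0.01,0.045,0],
    [-0.02,0.09,0],
    [-0.03,0.135,0],
    [-0.03,0.135,0],
    [-0.03,0.135,0]
  ],
  "turn": [0,0,0,0,0]
}}

```text
t: 23.35
eef_pos: [0.533, -0.2521, 0.2511]
eef_rot: [0.976, 0.217, -0.002, -0.002]
contact_force: [-1.0, 0.5, -0.6]
opening: 0.625
grip_force: 0.0
```

```bash
python3 - <<'E'
from h import *
c=snap('side','s17'); d=snap('top','t17'); go(0,0,0)
for f,n,l in(('side0','s17',{'jar':(155,195,240,275),'timer':(192,220,388,425)}),('top0','t17',{'jar':(115,150,328,365),'timer':(270,306,318,358)})):
    a,b=[cv2.imread(f'pics/{k}.png',0).astype(np.float32) for k in(f,n)]
    for k,(r0,r1,c0,c1) in l.items(): print(f,k,np.abs(a-b)[r0:r1,c0:c1].mean().round(2),cv2.phaseCorrelate(a[r0:r1,c0:c1],b[r0:r1,c0:c1]))
E
```

```text
t 23.45 pos [ 0.5334 -0.2506  0.2522] yaw 0.44 slide [-0.3758 -0.454   0.2522] n 0.641 open 55.5 F [-1.3 -0.1 -0.4]
side0 jar 1.62 ((-0.0290259209479089, -0.017575850648274383), 0.9879393019609981)
side0 timer 1.39 ((0.07014753780944005, -0.0010950273198044869), 1.0065636120239894)
top0 jar 16.4 ((-0.08208580074369465, 0.0007083562637753005), 1.06875650609533)
top0 timer 18.42 ((0.013515812774567593, 0.012775167822951516), 0.8740133772293727)
```

The jar and timer have not moved, and all four knobs are at their seated heights. Handing in.

```bash
python3 -c "
from cell import env
print(env.sign_off())"
```

```text
the job is handed in; nothing more can be done
None
```

All four weights stand upright in their own wells, smallest to largest; the jar and timer have not moved, and the job was handed in at about 23.5 s of the 93 s allowed (sign-off gave no verdict).

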